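Load and jack up a photometer stage

TASK

First lower the aluminium vial plate over the two locating pins of the photometer's lift stage until it lies flush, and let go of it (do not drop it). Then set the lever jack flat on the bench with its round saddle under the marked lift pad beneath the stage, and push the jack's handle fully down so that it lifts the stage. Finish while still holding the handle down with the gripper; touch neither the stage nor the plate then, and leave the other things on the bench where they are.

Things in the scene. Friction and masses are not known exactly. Their poses are not given: they have to be found in the camera images.
- station: Fixed lift station of the photometer: a foot plate with two steel columns and an optics rail at its back (+x side of its frame). Origin on the bench straight below the lift point; its frame is upright. Towards its own -x it is open underneath, so that a jack can be pushed in along +x; the foot begins 60 mm behind the origin (+x), the optics (two barrels, then the rail) begin 64 mm behind it and reach 168 mm above the bench.
- stage (a joint): Height (m) by which the aluminium stage (the tray, 105 mm along the station's x from 45 mm in front of the origin, 140 mm along y, 10 mm thick) has risen on the columns: 0 = resting at the bottom, its top then 90 mm above the bench and its underside 80 mm; it moves freely upwards to 0.03 at most and sinks back by its own weight. Stage 0.45 kg. At its back edge, 50 to 60 mm behind the origin, a wall stands 22 mm above the stage's top.
- lift_point (a point): Centre of the underside of the lift pad, a steel disc 36 mm across and 8 mm thick under the middle of the stage, 72 mm above the bench with the stage at the bottom. Pointed teeth below the middle of the stage's front, left and right edges mark it. Moves with the stage; axes as the station's.
- seat (a point): Middle of the stage's top, between its two locating pins, straight above the lift point; axes as the station's. The pins stand at y = +47 and -47 mm, 10 mm across, 21 mm tall, straight for 13 mm and then tapering to 4 mm across at the top.
- plate: Aluminium vial plate, 80 mm along its x, 120 mm along its y, 12 mm thick, about 0.35 kg. Origin at the centre of its underside. Two 12 mm through holes at y = +47 and -47 mm. In the middle an upright grip bar, 18 mm thick along x, 40 mm long along y, its top 55 mm above the underside. Four fixed capped vials, 15 mm across and up to 48 mm above the underside, at x = +-29, y = +-47 mm. It is the same turned by half a turn.
- jack: Lever jack, 0.8 kg with its lever, standing loose on the bench. Origin on its underside, straight below the pivot of the lever; x points towards the saddle, -x towards the handle. Base plate 8 mm thick, 50 mm wide, from x = -110 to +120 mm. Two upright cheeks, together 40 mm wide over their outsides along y, from x = -25 to +25 mm, reach 80 mm above the bench: a good place to grip it. Pivot 65 mm above the bench, along y.
- lever (a joint): Angle (rad) of the jack's lever: 0 = handle up, saddle down (held there by a spring), 0.4 = handle fully down on its stop, saddle up. The lever is one rigid rocker. Empty it takes about 2 to 4 N at the paddle, with the loaded stage on the saddle about 8 to 12 N. It springs back up when let go.
- saddle (a point): Top of the jack's round saddle (ball of 13 mm radius at the front end of the lever, 100 mm from the pivot). With the handle up it stands at x = 98 mm in the jack's frame, 58 mm above the bench; with the handle down at x = 98 mm, 98 mm above the bench (100 mm half way). Position only: its axes tip with the lever.
- paddle (a point): Middle of the top face of the rubber paddle at the end of the jack's handle, 45 mm long, 30 mm wide, 12 mm thick. It lies 135 mm from the pivot: with the handle up at x = -119 mm in the jack's frame, 129 mm above the bench, its face sloping 0.45 rad down towards the pivot; with the handle down at x = -135 mm, 78 mm above the bench, nearly level.
- dropper: Bystander: small amber dropper bottle, 28 mm across, 65 mm tall. Origin at the centre of its underside.
- reagent: Bystander: amber jar, 54 mm across, 95 mm tall. Origin at the centre of its underside.
- beaker: Bystander: glass beaker, 56 mm across, 70 mm tall. Origin at the centre of its underside.
- weighing: Bystander: low glass weighing jar, 40 mm across, 42 mm tall. Origin at the centre of its underside.
- spare: Bystander: spare flat aluminium plate lying flat, 70 x 90 x 8 mm with four holes and no grip bar. Origin at the centre of its underside.
- pipette: Bystander: hand pipette lying flat, about 225 mm long along its x axis, 30 mm wide, 16 mm tall. Origin at the centre of its underside.
- squat: Bystander: squat white jar, 48 mm across, 60 mm tall. Origin at the centre of its underside.

How it is judged:
On the way, in this order (a step that is already met when the one before it is completed fails the run):
1. the plate lies flush on the stage over its pins, let go, with the stage still down (horizontal distance between plate and seat below 0.004 m and z of plate in the frame of seat between -0.003 and 0.003 m and angle between plate's own z axis and vertical below 0.03 rad and angle between the x axis of plate and the x axis of seat, either way round below 0.08 rad and contact force between each of the arm, the fingers and plate below 0.3 N and linear speed of plate below 0.03 m/s and value of joint stage below 0.005 m), for 0.2 s.
2. the jack stands flat on the bench with its saddle under the lift pad, the handle still up and the stage down (horizontal distance between saddle and lift_point below 0.014 m and height (world z) of jack below 0.004 m and angle between jack's own z axis and vertical below 0.04 rad and linear speed of jack below 0.03 m/s and value of joint lever below 0.1 rad and value of joint stage below 0.005 m), for 0.2 s.
At the end, for the whole second after the job is handed in: Fingers press the jack (over 2 N), lever past 0.36 rad; jack flat, saddle within 14 mm of the lift point, carrying over 3 N; stage raised over 20 mm; plate on its pins within 4 mm, 3 mm in height, 0.08 rad turn, 0.03 rad tilt; arm touches neither stage nor plate; all at rest (horizontal distance between plate and seat below 0.004 m and z of plate in the frame of seat between -0.003 and 0.003 m and angle between plate's own z axis and vertical below 0.03 rad and angle between the x axis of plate and the x axis of seat, either way round below 0.08 rad and contact force between each of the arm, the fingers and plate below 0.3 N and linear speed of each of plate, jack below 0.03 m/s and horizontal distance between saddle and lift_point below 0.014 m and height (world z) of jack below 0.004 m and angle between jack's own z axis and vertical below 0.04 rad and value of joint stage above 0.02 m and value of joint lever above 0.36 rad and contact force between the fingers and jack above 2 N and contact force between jack and station above 3 N and contact force between each of the arm, the fingers and station below 0.3 N); the arm keeps its last pose, push and grip.
It fails at once if the plate is dropped (linear speed of plate above 0.45 m/s and contact force between the fingers and plate below 0.05 N).
It fails at once if a bystander is pushed away or knocked over (distance of any of dropper, reagent, beaker, weighing, spare, pipette, squat from where it was at the start of the episode above 0.03 m or angle between any of dropper, reagent, beaker, weighing, spare, pipette, squat's own z axis and vertical above 0.5 rad).
It also fails if it takes over 72 s, if anything falls off the work surface, if the arm or the gripper's body presses on something with over 40 N, if the wrist force passes 120 N, or if a joint passes its speed limit or range.

ROBOT

A 6-joint arm with a two-finger parallel gripper is mounted at the origin on the work surface. World frame = base frame: x ahead of the robot, y to its left, z up, the work surface at z = 0. Lengths are in m, angles in rad, forces in N, time in s.
With the tool pointing down it reaches from about 0.35 to 0.95 m from the base axis. Payload 17.4 kg.
Tool frame: the origin (TCP) lies midway between the tips of the shut fingers; the grasp point (between the pads) lies 19 mm behind it; z points along the fingers, y is the direction in which the jaws open and shut (so a half turn about z gives the same grasp; the last joint's range is limited). The gripper opens to 93 mm and grips with 3 to 60 N. Pads are 15 mm wide; open, the fingers measure 128 mm over their backs; the gripper's body (75 mm by 188 mm) begins 65 mm behind the grasp point.
Start: joints at [1.146, 0.116, 1.442, -0, 1.584, -0.038], TCP at [0.255, 0.625, 0.219] pointing down, gripper open.
Joint ranges: [-2.83, 2.83], [-0.83, 2.19], [0.07, 2.5], [-1.14, 4.28], [0.01, 3], [-2.97, 2.97]. Speed limits (rad/s): [1.89, 1.89, 2.22, 3.14, 3.14, 3.14].

INTERFACE

Orientations are given as a unit quaternion [w, x, y, z].
In Python, from rig import arm gives the robot as it stands.
- The arm moves only by the tool arm_command, never from a script. Its argument "motion" is a list that holds one entry, the list of rows, each a list of 7 numbers: the opening, from 0 (shut) to 1 (fully open), then the shift along the tool's x, y, z as a fraction of full scale, then the turn, a rotation vector about the tool's x, y, z as a fraction of full scale. In form: [[[jaw, x, y, z, rx, ry, rz], ...]]. A call has 1 to 10 rows; each row shifts and turns the commanded pose from where the row before left it, along the tool's axes as they then stand; what a row does not reach is not made up. Full scale, the value 1, is 20 mm for a shift and 90 degrees for a turn. A row lasts 1/12 s, in which the tool goes at most 41.7 mm and 7.16 degrees, less where a joint would pass 70% of its speed; a pose out of reach is approached as far as the arm can. A call with a number of a shift or a turn outside -1 to 1 is refused whole. A call with a gripper value outside its range is refused whole. The fingers move at their own pace and stop on an object; "force" is the grip in N (left out, the last holds). Time passes only in rows, so rows that do not move let the fingers close. It gives the time, the measured TCP pose, the force and the opening at its end, in the units of the state.
- arm.read_state(): the state, without advancing time (a new reading comes with each control period).
- arm.camera(name): name is "side" or "top"; returns the picture (420x560x3 uint8, red, green, blue); there is no depth.
- arm.calibration(name): a dict with "fx", "fy", "cx", "cy" (pixels), "position" and "orientation" of the camera in the world. Camera axes: x right, y down, z forward; pixel columns grow to the right and rows downward; lengths in m; the calibration is good to about 2 mm. A picture is of the moment at which its call begins. calibration takes no time and is no camera call.
- arm.close_job(): hands the job in, once; it reports no verdict.
The state is a dict: "t": time; "q": joint angles; "joint_vel": joint speeds; "tau": joint torques, N m; "tcp_pos": TCP position; "ee_rot": TCP orientation; "wrist_force": force on the tool from outside, world axes, zero at the start; "wrist_torque": the same for the moment, N m; "grip_width": finger opening in m.
Only numpy, scipy, OpenCV 4.12 (cv2) and the standard library are available. Lean on these libraries where they do the work, as an engineer would, in place of code of your own. Each camera call takes 0.05 s, during which the arm holds its last target.

## Working session

There is one attempt and no reset: what is moved stays moved. The work goes in short steps, Python scripts to look and compute and a tool call to move; the robot and the scene stay as the last step left them, time stands still between calls to the robot, and variables do not carry over. Pictures are saved under pics/ and viewed, and the job is handed in when it is done.

Besides the shell and the picture viewer there is one more tool, called after ">>>" by a JSON object that holds its "name" and its "arguments", one argument or row to a line. arm_command: Moves the arm, as the interface text tells. Its arguments: {"type":"object","properties":{"motion":{"type":"array","items":{"type":"array","items":{"type":"array","items":{"type":"number"}}}},"force":{"type":"number"}},"required":["motion"]}

```bash
ls; mkdir -p pics; python3 - <<'E'
from rig import arm
import cv2
s=arm.read_state();print(s)
for n in("side","top"):
    im=arm.camera(n);cv2.imwrite(f"pics/{n}0.png",im[...,::-1]);print(n,arm.calibration(n))
E
```

```text
pics
{'t': 0.0, 'q': array([ 1.14622026e+00,  1.16452819e-01,  1.44227939e+00,  1.25491239e-05,
        1.58400173e+00, -3.78105172e-02]), 'joint_vel': array([ 0.00056473,  0.00115329, -0.00085108, -0.00122165, -0.00151199,
       -0.00182407]), 'tau': array([ 2.10600512e-03, -7.21276259e+01, -6.22589564e+01,  7.79451476e-02,
        2.39426864e-02, -1.11828551e-04]), 'tcp_pos': array([0.25452979, 0.62494097, 0.21791878]), 'ee_rot': array([-1.36863534e-04,  1.92179600e-01,  9.81359606e-01, -5.54021386e-04]), 'wrist_force': array([-0.43057894, -0.62269256,  0.32023668]), 'wrist_torque': array([0.04008858, 0.00525576, 0.0767385 ]), 'grip_width': 0.09292071409950305}
side {'fx': 504.26627691695506, 'fy': 504.26627691695506, 'cx': 285.24764173188294, 'cy': 206.37708150026177, 'position': array([0.38153054, 0.79111645, 0.93678211]), 'orientation': array([ 0.05236672, -0.10949527,  0.91484499, -0.38513265])}
top {'fx': 501.9280070048841, 'fy': 501.9280070048841, 'cx': 276.7658658079358, 'cy': 209.6571022124051, 'position': array([ 0.27558667, -0.02450242,  1.40978831]), 'orientation': array([ 0.07925586, -0.70252364,  0.70305725, -0.07674347])}
```

View pics/side0.png

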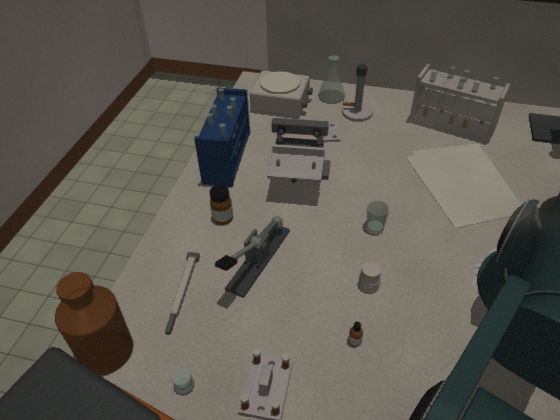

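View pics/top0.png

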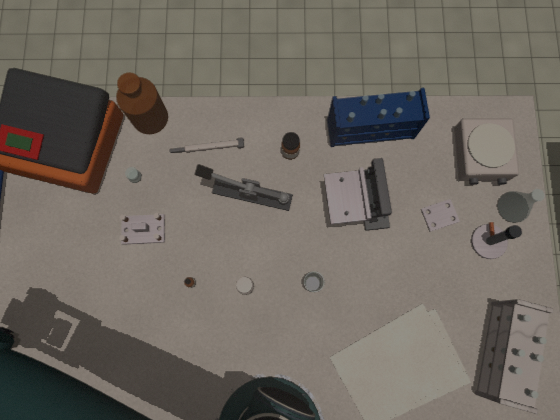

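```bash
cat > h.py <<'E'
import numpy as np,cv2
from scipy.spatial.transform import Rotation as R
from rig import arm
def cal(n):
    c=arm.calibration(n);q=c['orientation'];return c,R.from_quat([q[1],q[2],q[3],q[0]]).as_matrix(),np.array(c['position'])
def bp(n,u,v,z):
    c,M,p=cal(n);d=M@np.array([(u-c['cx'])/c['fx'],(v-c['cy'])/c['fy'],1]);return p+d*(z-p[2])/d[2]
def pj(n,P):
    c,M,p=cal(n);d=(np.atleast_2d(P)-p)@M;return np.c_[c['cx']+c['fx']*d[:,0]/d[:,2],c['cy']+c['fy']*d[:,1]/d[:,2]]
def crop(im,u0,v0,u1,v1,k,f):
    cv2.imwrite(f,cv2.resize(im[v0:v1,u0:u1],None,fx=k,fy=k,interpolation=cv2.INTER_CUBIC))
def body(x,y,yaw,P):
    c,s=np.cos(yaw),np.sin(yaw);P=np.atleast_2d(P);return np.c_[x+c*P[:,0]-s*P[:,1],y+s*P[:,0]+c*P[:,1],P[:,2]]
def tri(us,ut):
    A=[];b=[]
    for n,(u,v) in(("side",us),("top",ut)):
        c,M,p=cal(n);d=M@np.array([(u-c['cx'])/c['fx'],(v-c['cy'])/c['fy'],1]);d/=np.linalg.norm(d);Q=np.eye(3)-np.outer(d,d);A.append(Q);b.append(Q@p)
    return np.linalg.lstsq(np.vstack(A),np.hstack(b),rcond=None)[0]
E
python3 - <<'E'
from h import *
t=cv2.imread('pics/top0.png');s=cv2.imread('pics/side0.png')
crop(t,110,200,180,255,10,'pics/tp.png')
crop(t,185,150,305,220,6.5,'pics/tj.png')
crop(t,315,150,395,235,7,'pics/ts.png')
crop(s,230,345,300,420,8,'pics/sp.png')
crop(s,205,205,300,300,6,'pics/sj.png')
crop(s,260,110,345,210,6,'pics/ss.png')
E
```

```text
(no output)
```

View pics/tp.png

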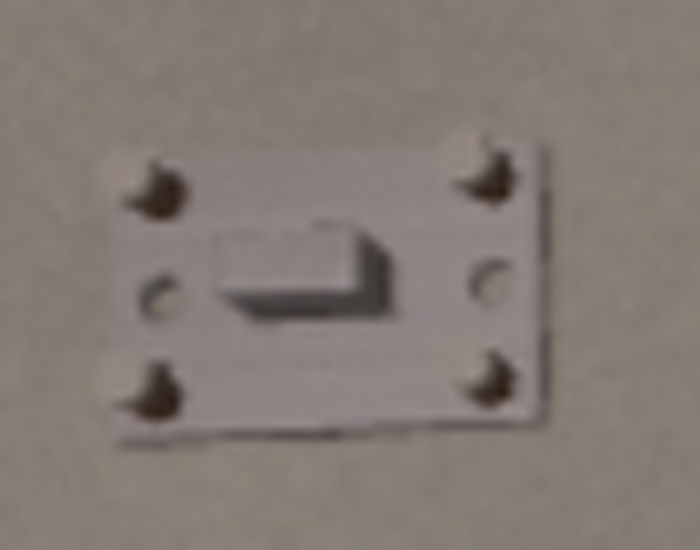

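View pics/tj.png

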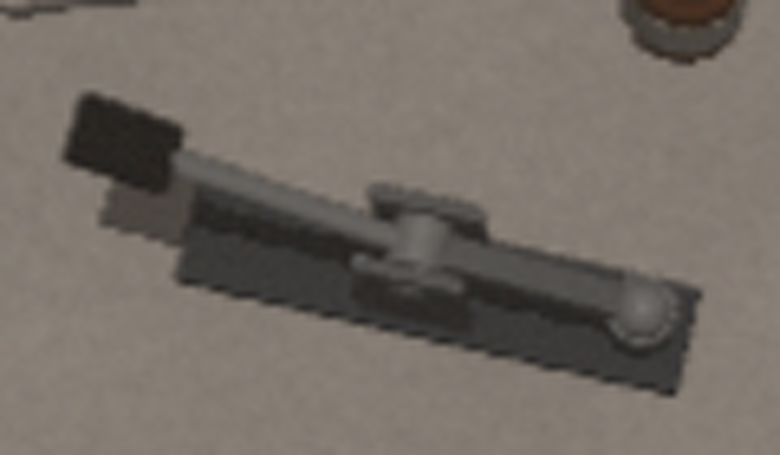

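View pics/ts.png

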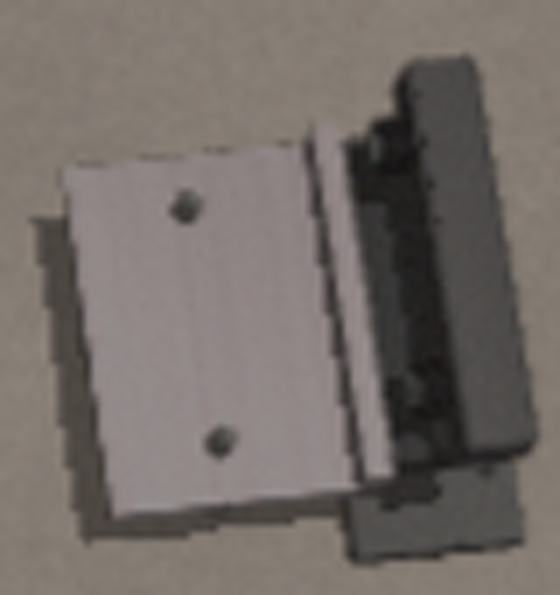

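View pics/sp.png

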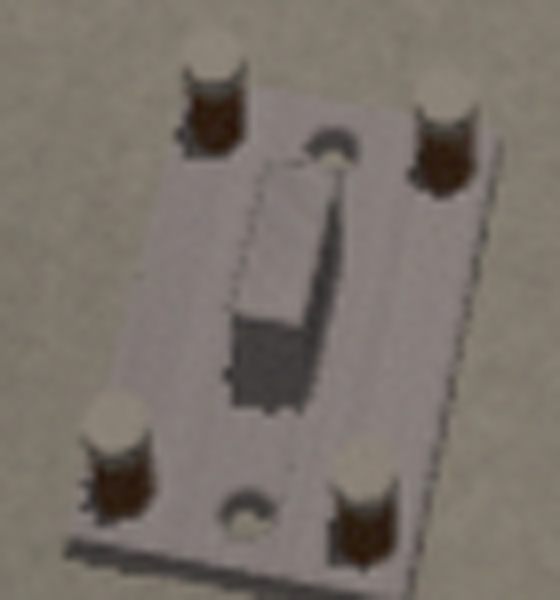

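View pics/sj.png

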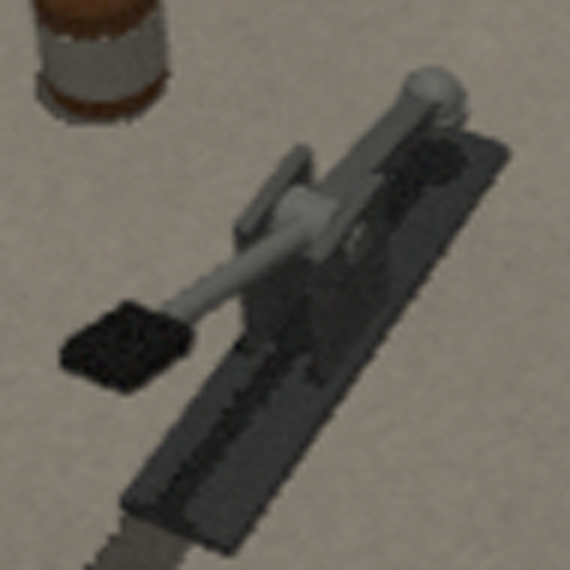

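View pics/ss.png

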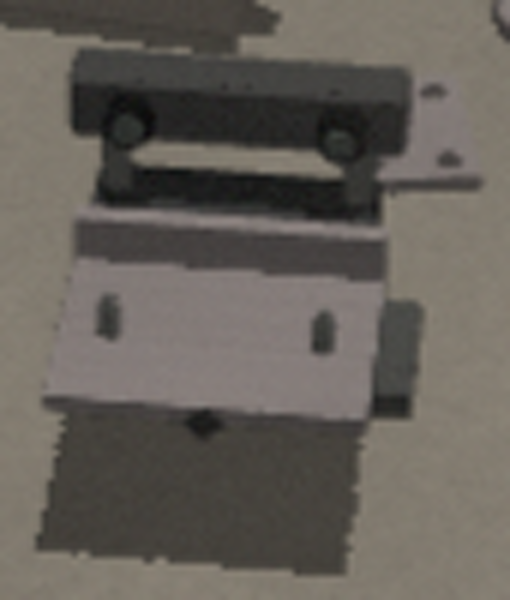

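```bash
cat > fit1.py <<'E'
from h import *
from scipy.optimize import least_squares
def fit(name,x0,obs):
    def unp(u0,v0,k,p): return (u0+(p[0]+.5)/k-.5, v0+(p[1]+.5)/k-.5)
    P=[];U=[];N=[]
    for cam,u0,v0,k,L in obs:
        for X,p in L: P.append(X);U.append(unp(u0,v0,k,p));N.append(cam)
    P=np.array(P,float)/1000;U=np.array(U)
    def r(x):
        W=body(*x,P);return (np.array([pj(n,w)[0] for n,w in zip(N,W)])-U).ravel()
    s=least_squares(r,x0,loss='soft_l1',f_scale=.5)
    print(name,s.x.round(4));print(np.c_[r(s.x).reshape(-1,2)].round(2).tolist());return s.x
fit('plate',[.25,.37,0],[('top',110,200,10,[([0,47,12],(160,298)),([0,-47,12],(491,283)),([9,20,55],(213,235)),([9,-20,55],(357,228)),([-9,-20,55],(360,290)),([-9,20,55],(218,297)),([40,60,12],(118,155)),([40,-60,12],(543,145)),([-40,-60,12],(543,422)),([-40,60,12],(118,435))]),
('side',230,345,8,[([0,-47,12],(331,150)),([0,47,12],(247,513)),([9,-20,55],(265,162)),([-9,-20,55],(342,170)),([-9,20,55],(302,325)),([9,20,55],(232,310)),([-40,-60,12],(500,138)),([40,60,12],(70,545))])])
fit('jack',[.4,.07,-1.8],[('top',185,150,6.5,[([120,25,8],(702,288)),([120,-25,8],(677,395)),([-110,-25,8],(178,280)),([98,0,45],(643,307)),([-119,0,129],(124,142))]),
('side',205,205,6,[([120,-25,8],(510,152)),([-110,25,8],(122,505)),([-110,-25,8],(235,553)),([98,0,45],(437,97)),([-119,0,129],(126,347))])])
fit('station',[.35,-.2,-1.5],[('top',315,150,7,[([-45,70,90],(65,168)),([-45,-70,90],(115,515)),([60,70,112],(335,125)),([60,-70,112],(392,475)),([50,-70,112],(362,482)),([50,70,112],(312,125)),([0,47,111],(188,203)),([0,-47,111],(222,437))]),
('side',260,110,6,[([-45,70,90],(45,400)),([-45,-70,90],(370,418)),([0,47,90],(109,338)),([0,-47,90],(322,353)),([0,47,111],(108,295)),([0,-47,111],(321,312)),([60,70,112],(80,203)),([60,-70,112],(385,233))])])
E
python3 fit1.py
```

```text
plate [0.5365 0.3611 0.0484]
[[0.27, -0.41], [0.37, -0.52], [0.2, -0.64], [0.34, -0.64], [-0.02, -0.42], [-0.39, -0.42], [0.15, 0.31], [-0.23, -0.72], [-0.25, -0.7], [-0.4, 0.08], [0.64, 0.28], [0.4, 0.61], [0.54, -0.46], [0.19, 0.18], [0.59, 0.59], [-0.2, 0.72], [0.45, -0.65], [-0.07, -0.61]]
jack [ 0.6409  0.0577 -1.8014]
[[-0.1, -0.23], [-0.12, -0.21], [-1.04, -0.2], [-0.3, 0.23], [0.42, -0.05], [0.58, -0.47], [-0.17, -0.1], [0.04, 0.09], [-0.44, 0.93], [1.55, -1.4]]
station [ 0.6088 -0.2    -1.4615]
[[-0.45, -0.05], [-0.81, 0.26], [0.27, -0.39], [-0.09, 0.07], [0.45, -0.52], [-0.12, 0.0], [0.37, -0.93], [0.4, -0.43], [-0.42, -0.27], [-0.13, 1.07], [0.3, -0.39], [0.49, -0.13], [0.29, 0.52], [0.89, 0.44], [-0.32, 0.91], [0.97, -0.28]]
```

```bash
cat > plan.py <<'E'
import sys
from h import *
# usage: plan.py x y z yawdeg -> shift in current tool axes after rotation
def st():
    s=arm.read_state();q=s['ee_rot'];M=R.from_quat([q[1],q[2],q[3],q[0]]).as_matrix();return s,M
if __name__=='__main__':
    s,M=st();p=s['tcp_pos'];yaw=np.degrees(np.arctan2(M[1,1],M[0,1]))
    print('t',round(s['t'],2),'p',p.round(4),'yaw',yaw.round(2),'tilt',M[:,2].round(4),'F',s['wrist_force'].round(1),'w',round(s['grip_width'],4))
    if len(sys.argv)>1:
        x,y,z,a=map(float,sys.argv[1:5]);d=np.array([x,y,z])-p
        print('rz units(total,+):',round(-(a-yaw)/90,4))
        for n,A in(('now',yaw),('after',a)):
            t=np.radians(A);ty=np.array([np.cos(t),np.sin(t),0]);tx=np.array([-np.sin(t),np.cos(t),0])
            print(n,'units x,y,z total:',(np.array([d@tx,d@ty,-d[2]])/.02).round(3))
E
python3 plan.py .5365 .3611 .1 2.8; python3 - <<'E'
from h import *
for n,u,v in(('weigh',134,182),('dropper',190,284),('reagent',290,155),('beaker',313,285),('squat',245,290),('spare',440,216),('pip',207,147)): print(n,bp('top',u,v,0).round(3)[:2])
E
```

```text
t 0.1 p [0.2546 0.625  0.218 ] yaw 67.84 tilt [-4.e-04 -9.e-04 -1.e+00] F [-0.8  1.1 -0.3] w 0.0931
rz units(total,+): 0.7227
now units x,y,z total: [-18.032  -6.901   5.9  ]
after units x,y,z total: [-13.866  13.436   5.9  ]
weigh [0.676 0.397]
dropper [0.38  0.222]
reagent [ 0.758 -0.059]
beaker [ 0.377 -0.12 ]
squat [0.364 0.069]
spare [ 0.573 -0.488]
pip [0.783 0.187]
```

>>> {"name": "arm_command", "arguments": {
  "motion": [
    [[0.6,-0.9,-0.345,0,0,0,0],[0.6,-0.9,-0.345,0,0,0,0],[0.6,-0.9,-0.345,0,0,0,0],[0.6,-0.9,-0.345,0,0,0,0],[0.6,-0.9,-0.345,0,0,0,0],[0.6,-0.9,-0.345,0,0,0,0],[0.6,-0.9,-0.345,0,0,0,0],[0.6,-0.9,-0.345,0,0,0,0],[0.6,-0.9,-0.345,0,0,0,0],[0.6,-0.9,-0.345,0,0,0,0]]
  ]
}}

```text
t: 0.93
tcp_pos: [0.3959, 0.4925, 0.2183]
ee_rot: [-0.0, 0.192, 0.981, -0.0]
wrist_force: [0.5, 0.6, -0.7]
grip_width: 0.0559
```

>>> {"name": "arm_command", "arguments": {
  "motion": [
    [[0.6,-0.9,-0.345,0,0,0,0],[0.6,-0.9,-0.345,0,0,0,0],[0.6,-0.9,-0.345,0,0,0,0],[0.6,-0.9,-0.345,0,0,0,0],[0.6,-0.9,-0.345,0,0,0,0],[0.6,-0.9,-0.345,0,0,0,0],[0.6,-0.9,-0.345,0,0,0,0],[0.6,-0.9,-0.345,0,0,0,0],[0.6,-0.9,-0.345,0,0,0,0],[0.6,-0.9,-0.345,0,0,0,0]]
  ]
}}

```text
t: 1.77
tcp_pos: [0.5365, 0.3607, 0.2183]
ee_rot: [-0.0, 0.192, 0.981, -0.0]
wrist_force: [-0.1, 0.4, 0.4]
grip_width: 0.0558
```

>>> {"name": "arm_command", "arguments": {
  "motion": [
    [[0.6,0,0,0.5,0,0,0.0723],[0.6,0,0,0.5,0,0,0.0723],[0.6,0,0,0.5,0,0,0.0723],[0.6,0,0,0.5,0,0,0.0723],[0.6,0,0,0.5,0,0,0.0723],[0.6,0,0,0.5,0,0,0.0723],[0.6,0,0,0.5,0,0,0.0723],[0.6,0,0,0.5,0,0,0.0723],[0.6,0,0,0.5,0,0,0.0723],[0.6,0,0,0.5,0,0,0.0723]]
  ]
}}

```text
t: 2.6
tcp_pos: [0.5358, 0.3614, 0.1178]
ee_rot: [-0.0, 0.692, 0.722, -0.0]
wrist_force: [-0.1, 0.7, -0.3]
grip_width: 0.0555
```

```bash
python3 plan.py .5365 .3611 .02 2.8; python3 - <<'E'
from h import *
im=arm.camera('side')[...,::-1].copy(); crop(im,200,280,330,420,4,'pics/s1.png')
E
```

```text
t 2.6 p [0.5358 0.3614 0.1178] yaw 2.44 tilt [-5.e-04 -3.e-04 -1.e+00] F [-0.1  0.7 -0.3] w 0.0555
rz units(total,+): -0.004
now units x,y,z total: [-0.018  0.033  4.888]
after units x,y,z total: [-0.018  0.033  4.888]
```

View pics/s1.png

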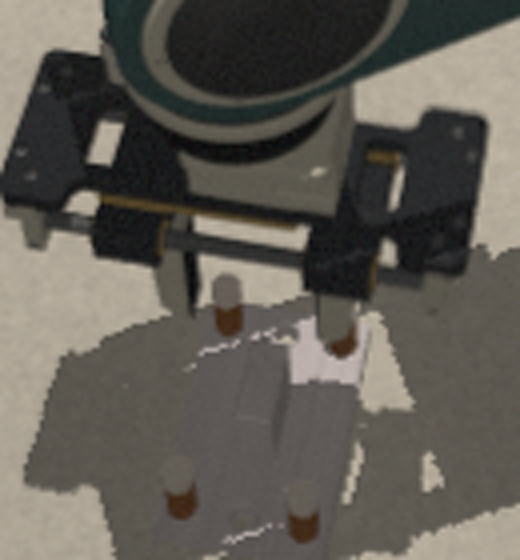

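The side picture shows the fingers straddling the bar (bar ~ (262,385) in the crop), with the jaws opening across its thickness. I descend.

>>> {"name": "arm_command", "arguments": {
  "motion": [
    [[0.6,0,0.03,0.61,0,0,-0.004],[0.6,0,0,0.61,0,0,0],[0.6,0,0,0.61,0,0,0],[0.6,0,0,0.61,0,0,0],[0.6,0,0,0.61,0,0,0],[0.6,0,0,0.61,0,0,0],[0.6,0,0,0.61,0,0,0],[0.6,0,0,0.61,0,0,0]]
  ],
  "force": 35
}}

```text
t: 3.32
tcp_pos: [0.5365, 0.3615, 0.0197]
ee_rot: [-0.0, 0.687, 0.726, -0.0]
wrist_force: [0.5, 0.2, -0.3]
grip_width: 0.0558
```

>>> {"name": "arm_command", "arguments": {
  "motion": [
    [[0,0,0,0,0,0,0],[0,0,0,0,0,0,0],[0,0,0,0,0,0,0],[0,0,0,0,0,0,0],[0,0,0,0,0,0,0],[0,0,0,0,0,0,0],[0,0,0,0,0,0,0],[0,0,0,0,0,0,0]]
  ]
}}

```text
t: 3.98
tcp_pos: [0.5368, 0.3617, 0.0216]
ee_rot: [0.0, 0.688, 0.726, 0.0]
wrist_force: [-0.1, -0.3, 4.0]
grip_width: 0.0177
```

>>> {"name": "arm_command", "arguments": {
  "motion": [
    [[0,0,0,-0.3,0,0,0],[0,0,0,-0.9,0,0,0],[0,0,0,-0.9,0,0,0],[0,0,0,-0.9,0,0,0],[0,0,0,-0.9,0,0,0],[0,0,0,-0.9,0,0,0],[0,0,0,-0.9,0,0,0],[0,0,0,-0.9,0,0,0],[0,0,0,-0.9,0,0,0],[0,0,0,-0.4,0,0,0]]
  ]
}}

```text
t: 4.82
tcp_pos: [0.5368, 0.3617, 0.1815]
ee_rot: [0.0, 0.688, 0.726, 0.001]
wrist_force: [0.5, 0.0, -3.2]
grip_width: 0.0179
```

```bash
python3 plan.py .6088 -.200 .19 -83.74
```

```text
t 4.82 p [0.5368 0.3617 0.1815] yaw 3.13 tilt [ 0.0016  0.001  -1.    ] F [ 0.5  0.  -3.2] w 0.0179
rz units(total,+): 0.9652
now units x,y,z total: [-28.241   2.06   -0.424]
after units x,y,z total: [ 0.515 28.311 -0.424]
```

>>> {"name": "arm_command", "arguments": {
  "motion": [
    [[0,0,0,-0.05,0,0,0.07],[0,0,0,-0.05,0,0,0.07],[0,0,0,-0.05,0,0,0.07],[0,0,0,-0.05,0,0,0.07],[0,0,0,-0.05,0,0,0.07],[0,0,0,-0.05,0,0,0.07],[0,0,0,-0.05,0,0,0.07],[0,0,0,-0.05,0,0,0.07],[0,0,0,-0.05,0,0,0.07],[0,0,0,-0.05,0,0,0.07]]
  ]
}}

```text
t: 5.65
tcp_pos: [0.5363, 0.3614, 0.1882]
ee_rot: [0.0, 0.966, 0.257, -0.001]
wrist_force: [0.2, 0.0, -3.2]
grip_width: 0.0177
```

>>> {"name": "arm_command", "arguments": {
  "motion": [
    [[0,0,0,0,0,0,0.067],[0,0,0,0,0,0,0.067],[0,0,0,0,0,0,0.067],[0,0,0,0,0,0,0.064],[0,0,0.4,0,0,0,0],[0,0,0.8,0,0,0,0],[0,0,0.9,0,0,0,0],[0,0,0.9,0,0,0,0],[0,0,0.9,0,0,0,0],[0,0,0.9,0,0,0,0]]
  ]
}}

```text
t: 6.48
tcp_pos: [0.547, 0.2639, 0.1888]
ee_rot: [0.0, 0.998, 0.057, -0.0]
wrist_force: [1.2, -0.1, -3.5]
grip_width: 0.0178
```

>>> {"name": "arm_command", "arguments": {
  "motion": [
    [[0,0.05,0.9,0,0,0,0],[0,0.05,0.9,0,0,0,0],[0,0.05,0.9,0,0,0,0],[0,0.05,0.9,0,0,0,0],[0,0.05,0.9,0,0,0,0],[0,0.05,0.9,0,0,0,0],[0,0.05,0.9,0,0,0,0],[0,0.05,0.9,0,0,0,0],[0,0.05,0.9,0,0,0,0],[0,0.05,0.9,0,0,0,0]]
  ]
}}

```text
t: 7.32
tcp_pos: [0.5763, 0.0861, 0.1889]
ee_rot: [0.0, 0.998, 0.057, -0.0]
wrist_force: [0.1, 0.2, -4.4]
grip_width: 0.018
```

>>> {"name": "arm_command", "arguments": {
  "motion": [
    [[0,0,0.9,0,0,0,0],[0,0,0.9,0,0,0,0],[0,0,0.9,0,0,0,0],[0,0,0.9,0,0,0,0],[0,0,0.9,0,0,0,0],[0,0,0.9,0,0,0,0],[0,0,0.9,0,0,0,0],[0,0,0.6,0,0,0,0],[0,0,0,0,0,0,0]]
  ]
}}

```text
t: 8.07
tcp_pos: [0.5914, -0.0515, 0.1888]
ee_rot: [0.0, 0.998, 0.055, -0.0]
wrist_force: [0.3, 0.6, -4.6]
grip_width: 0.0178
```

```bash
python3 plan.py .6088 -.200 .14 -83.74
```

```text
t 8.07 p [ 0.5914 -0.0515  0.1888] yaw -83.7 tilt [-3.e-04 -6.e-04 -1.e+00] F [ 0.3  0.6 -4.6] w 0.0178
rz units(total,+): 0.0004
now units x,y,z total: [0.052 7.475 2.442]
after units x,y,z total: [0.058 7.475 2.442]
```

>>> {"name": "arm_command", "arguments": {
  "motion": [
    [[0,0,0.8,0,0,0,0],[0,0,0.8,0,0,0,0],[0,0,0.8,0,0,0,0],[0,0,0.8,0,0,0,0],[0,0,0.8,0,0,0,0],[0,0,0.8,0,0,0,0],[0,0,0.8,0,0,0,0],[0,0,0.8,0,0,0,0],[0,0.05,0.8,0,0,0,0],[0,0,0.275,0,0,0,0]]
  ]
}}

```text
t: 8.9
tcp_pos: [0.6093, -0.1998, 0.1888]
ee_rot: [0.0, 0.999, 0.054, -0.0]
wrist_force: [0.4, -0.7, -3.7]
grip_width: 0.0177
```

>>> {"name": "arm_command", "arguments": {
  "motion": [
    [[0,0,0,0.5,0,0,0],[0,0,0,0.6,0,0,0],[0,0,0,0.6,0,0,0],[0,0,0,0.3,0,0,0],[0,0,0,0,0,0,0],[0,0,0,0,0,0,0]]
  ]
}}

```text
t: 9.4
tcp_pos: [0.609, -0.1968, 0.1485]
ee_rot: [-0.0, 0.998, 0.055, -0.0]
wrist_force: [0.6, -0.2, -4.1]
grip_width: 0.0176
```

```bash
python3 plan.py .6088 -.200 .14 -83.74;python3 - <<'E'
from h import *
im=arm.camera('side')[...,::-1].copy();cv2.imwrite('pics/side2.png',im); crop(im,250,90,350,210,5.8,'pics/s2.png')
im=arm.camera('top')[...,::-1].copy();cv2.imwrite('pics/top2.png',im); crop(im,310,140,400,240,6,'pics/t2.png')
E
```

```text
t 9.4 p [ 0.609  -0.1968  0.1485] yaw -83.69 tilt [-9.e-04  4.e-04 -1.e+00] F [ 0.6 -0.2 -4.1] w 0.0176
rz units(total,+): 0.0006
now units x,y,z total: [-0.027  0.158  0.424]
after units x,y,z total: [-0.027  0.158  0.424]
```

View pics/s2.png

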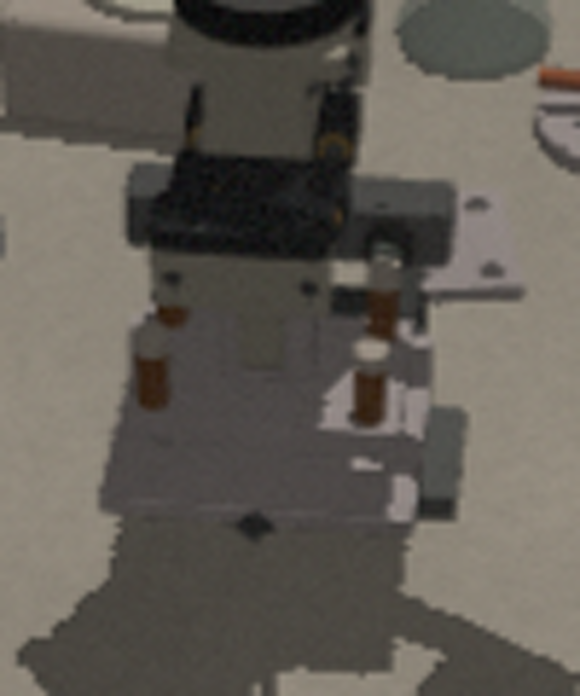

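View pics/t2.png

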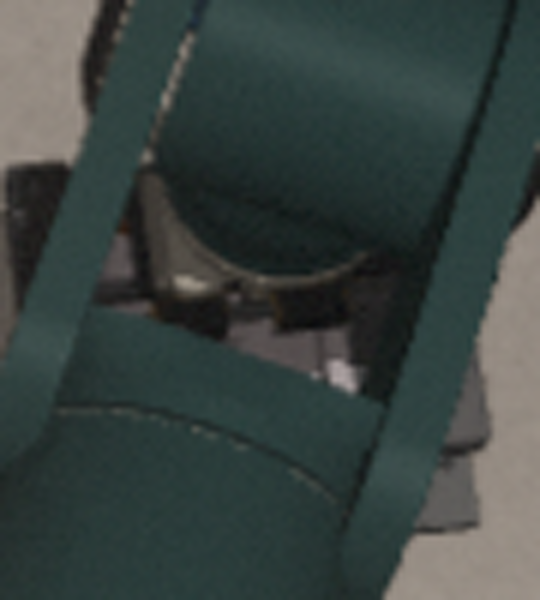

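```bash
cat > ov.py <<'E'
from h import *
def ov(f,cam,box,k,out,objs):
    im=cv2.imread(f);u0,v0,u1,v1=box
    c=cv2.resize(im[v0:v1,u0:u1],None,fx=k,fy=k,interpolation=cv2.INTER_CUBIC)
    for P,col,cl in objs:
        p=pj(cam,P);p=(p-[u0,v0]+.5)*k-.5
        cv2.polylines(c,[np.round(p*8).astype(np.int32)],cl,col,1,cv2.LINE_AA,3)
    cv2.imwrite(out,c)
def circ(x,y,z,r): 
    a=np.linspace(0,2*np.pi,40);return np.c_[x+r*np.cos(a),y+r*np.sin(a),0*a+z]
def plate(x,y,z,yaw,col):
    L=[np.array([[a*.04,b*.06,.0+h] for a,b in((1,1),(1,-1),(-1,-1),(-1,1))]) for h in(0,.012)]
    L+=[circ(a*.029,b*.047,.048,.0075) for a in(1,-1) for b in(1,-1)]
    L+=[circ(0,b*.047,.012,.006) for b in(1,-1)]
    L+=[np.array([[a*.009,b*.02,.055] for a,b in((1,1),(1,-1),(-1,-1),(-1,1))])]
    return [(body(x,y,yaw,P)+[0,0,z],col,True) for P in L]
def station(x,y,yaw,col,h=0):
    L=[np.array([[-.045,.07,.09],[-.045,-.07,.09],[.05,-.07,.09],[.05,.07,.09]]),np.array([[.05,.07,.112],[.05,-.07,.112],[.06,-.07,.112],[.06,.07,.112]])]
    L+=[circ(0,b*.047,.09,.005) for b in(1,-1)]+[circ(0,b*.047,.111,.002) for b in(1,-1)]
    return [(body(x,y,yaw,P)+[0,0,h],col,True) for P in L]
E
python3 - <<'E'
from ov import *
ov('pics/side2.png','side',(250,90,350,210),5.8,'pics/s2o.png',plate(.609,-.1968,.127,np.radians(-83.7),(0,255,0))+station(.6088,-.2,-1.4615,(0,0,255)))
ov('pics/side0.png','side',(250,90,350,210),5.8,'pics/s0o.png',station(.6088,-.2,-1.4615,(0,0,255)))
E
```

```text
(no output)
```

View pics/s2o.png

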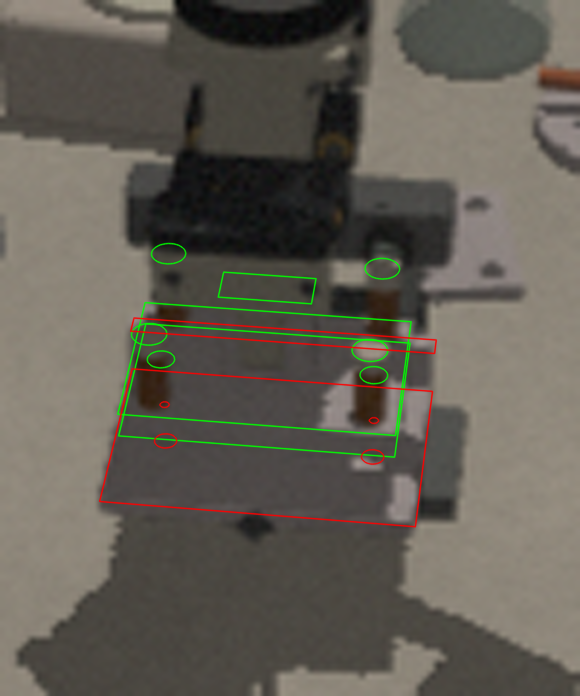

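View pics/s0o.png

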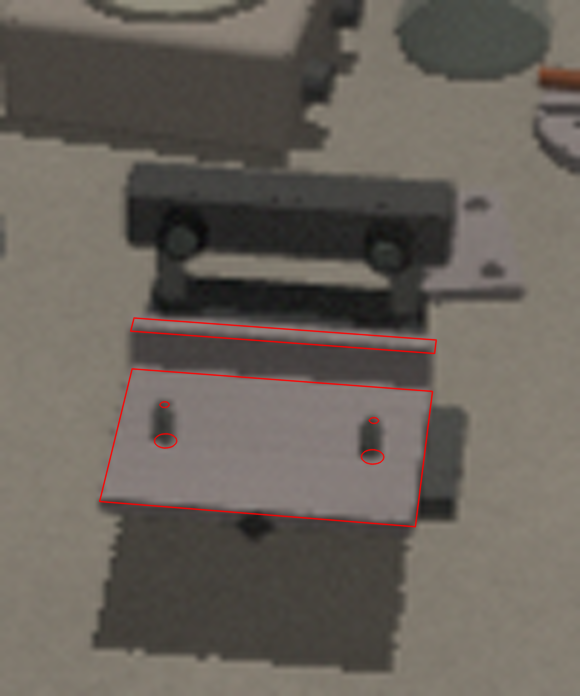

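>>> {"name": "arm_command", "arguments": {
  "motion": [
    [[0,0,0.17,0,0,0,0],[0,0,0,0.2,0,0,0],[0,0,0,0.3,0,0,0],[0,0,0,0.2,0,0,0],[0,0,0,0.1,0,0,0],[0,0,0,0,0,0,0],[0,0,0,0,0,0,0]]
  ]
}}

```text
t: 10.08
tcp_pos: [0.6095, -0.2007, 0.1328]
ee_rot: [-0.0, 0.999, 0.055, -0.0]
wrist_force: [0.2, 0.9, -3.4]
grip_width: 0.0177
```

```bash
python3 plan.py .6092 -.2002 .112 -83.74
```

```text
t 10.08 p [ 0.6095 -0.2007  0.1328] yaw -83.72 tilt [-3.e-04  1.e-04 -1.e+00] F [ 0.2  0.9 -3.4] w 0.0177
rz units(total,+): 0.0002
now units x,y,z total: [-0.01  -0.026  1.042]
after units x,y,z total: [-0.01  -0.026  1.042]
```

>>> {"name": "arm_command", "arguments": {
  "motion": [
    [[0,0,-0.02,0.1,0,0,0],[0,0,0,0.1,0,0,0],[0,0,0,0.1,0,0,0],[0,0,0,0.1,0,0,0],[0,0,0,0.05,0,0,0],[0,0,0,0,0,0,0]]
  ]
}}

```text
t: 10.58
tcp_pos: [0.6099, -0.2008, 0.1243]
ee_rot: [0.001, 0.999, 0.055, 0.001]
wrist_force: [6.1, -3.7, -3.7]
grip_width: 0.018
```

```bash
python3 plan.py .6092 -.2002 .112 -83.74;python3 - <<'E'
from ov import *
im=arm.camera('side')[...,::-1].copy();cv2.imwrite('pics/side3.png',im)
ov('pics/side3.png','side',(250,90,350,210),5.8,'pics/s3o.png',plate(.6087,-.2,.1025,np.radians(-83.7),(0,255,0))+station(.6088,-.2,-1.4615,(0,0,255)))
crop(im,250,90,350,210,5.8,'pics/s3.png')
E
```

```text
t 10.58 p [ 0.6099 -0.2008  0.1243] yaw -83.72 tilt [ 0.0015 -0.0011 -1.    ] F [ 6.1 -3.7 -3.7] w 0.018
rz units(total,+): 0.0002
now units x,y,z total: [-0.034 -0.034  0.616]
after units x,y,z total: [-0.034 -0.034  0.616]
```

View pics/s3o.png

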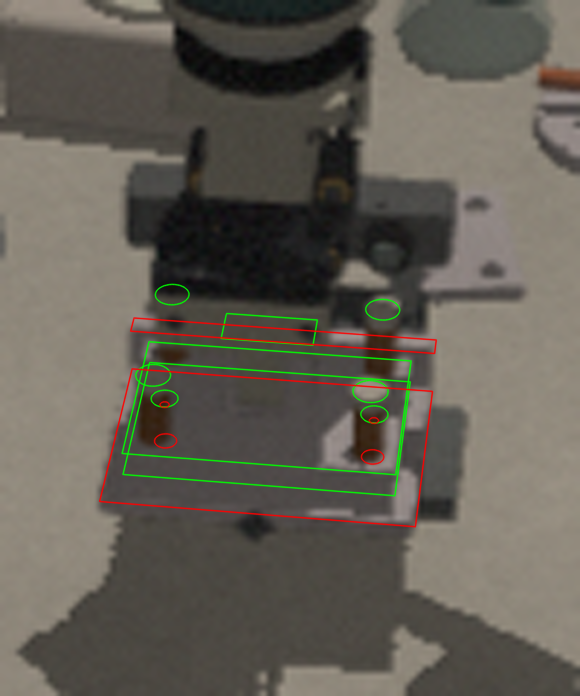

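>>> {"name": "arm_command", "arguments": {
  "motion": [
    [[0,0.05,0.05,0,0,0,0],[0,0,0,0,0,0,0],[0,0,0,0,0,0,0]]
  ]
}}

```text
t: 10.88
tcp_pos: [0.6104, -0.2011, 0.1238]
ee_rot: [-0.0, 0.998, 0.055, -0.0]
wrist_force: [0.2, -1.9, -4.2]
grip_width: 0.0181
```

```bash
python3 plan.py .6092 -.2002 .112 -83.74
```

```text
t 10.88 p [ 0.6104 -0.2011  0.1238] yaw -83.72 tilt [-5.e-04  3.e-04 -1.e+00] F [ 0.2 -1.9 -4.2] w 0.0181
rz units(total,+): 0.0002
now units x,y,z total: [-0.057 -0.054  0.589]
after units x,y,z total: [-0.057 -0.054  0.589]
```

>>> {"name": "arm_command", "arguments": {
  "motion": [
    [[0,0,0.03,0.1,0,0,0],[0,0,0,0.1,0,0,0],[0,0,0,0.1,0,0,0],[0,0,0,0,0,0,0],[0,0,0,0,0,0,0]]
  ]
}}

```text
t: 11.3
tcp_pos: [0.6105, -0.2017, 0.1177]
ee_rot: [-0.0, 0.998, 0.055, -0.0]
wrist_force: [0.3, 0.0, -3.5]
grip_width: 0.0178
```

>>> {"name": "arm_command", "arguments": {
  "motion": [
    [[0,0,0,0.1,0,0,0],[0,0,0,0.1,0,0,0],[0,0,0,0.08,0,0,0],[0,0,0,0,0,0,0],[0,0,0,0,0,0,0]]
  ]
}}

```text
t: 11.72
tcp_pos: [0.6106, -0.2018, 0.1123]
ee_rot: [-0.0, 0.999, 0.055, -0.0]
wrist_force: [0.1, 0.7, -4.2]
grip_width: 0.0178
```

>>> {"name": "arm_command", "arguments": {
  "motion": [
    [[0,0,0,0.04,0,0,0],[0,0,0,0.04,0,0,0],[0,0,0,0,0,0,0],[0,0,0,0,0,0,0]]
  ]
}}

```text
t: 12.05
tcp_pos: [0.6108, -0.2019, 0.1116]
ee_rot: [0.0, 0.998, 0.055, 0.0]
wrist_force: [-3.4, 1.2, 5.9]
grip_width: 0.0178
```

>>> {"name": "arm_command", "arguments": {
  "motion": [
    [[0.4,0,0,0,0,0,0],[0.4,0,0,0,0,0,0],[0.4,0,0,0,0,0,0],[0.4,0,0,0,0,0,0]]
  ]
}}

```text
t: 12.38
tcp_pos: [0.6107, -0.2018, 0.1107]
ee_rot: [0.0, 0.998, 0.055, 0.0]
wrist_force: [-0.5, 0.3, 0.5]
grip_width: 0.0362
```

>>> {"name": "arm_command", "arguments": {
  "motion": [
    [[0.4,0,0,-0.2,0,0,0],[0.4,0,0,-0.6,0,0,0],[0.4,0,0,-0.9,0,0,0],[0.4,0,0,-0.9,0,0,0],[0.4,0,0,-0.9,0,0,0],[0.4,0,0,-0.9,0,0,0],[0.4,0,0,-0.6,0,0,0]]
  ]
}}

```text
t: 12.97
tcp_pos: [0.611, -0.2019, 0.214]
ee_rot: [0.001, 0.998, 0.055, 0.001]
wrist_force: [0.3, 0.4, 0.3]
grip_width: 0.0372
```

>>> {"name": "arm_command", "arguments": {
  "motion": [
    [[0.7,0,-0.9,0,0,0,0],[0.7,0,-0.9,0,0,0,0],[0.7,0,-0.9,0,0,0,0],[0.7,0,-0.9,0,0,0,0],[0.7,0,-0.9,0,0,0,0],[0.7,0,-0.9,0,0,0,0],[0.7,0,-0.9,0,0,0,0],[0.7,0,-0.9,0,0,0,0],[0.7,0,-0.9,0,0,0,0]]
  ]
}}

```text
t: 13.72
tcp_pos: [0.5928, -0.04, 0.2116]
ee_rot: [0.0, 0.999, 0.055, 0.0]
wrist_force: [0.8, -0.6, 0.4]
grip_width: 0.0651
```

```bash
python3 plan.py .6409 .0577 .2 -13.2;python3 - <<'E'
from ov import *
im=arm.camera('side')[...,::-1].copy();cv2.imwrite('pics/side4.png',im)
ov('pics/side4.png','side',(250,90,350,210),5.8,'pics/s4o.png',plate(.6088,-.2,.09,-1.4615,(0,255,0)))
E
```

```text
t 13.72 p [ 0.5928 -0.04    0.2116] yaw -83.72 tilt [ 5.e-04 -0.e+00 -1.e+00] F [ 0.8 -0.6  0.4] w 0.0651
rz units(total,+): -0.7836
now units x,y,z total: [ 2.926 -4.591  0.578]
after units x,y,z total: [5.304 1.228 0.578]
```

View pics/s4o.png

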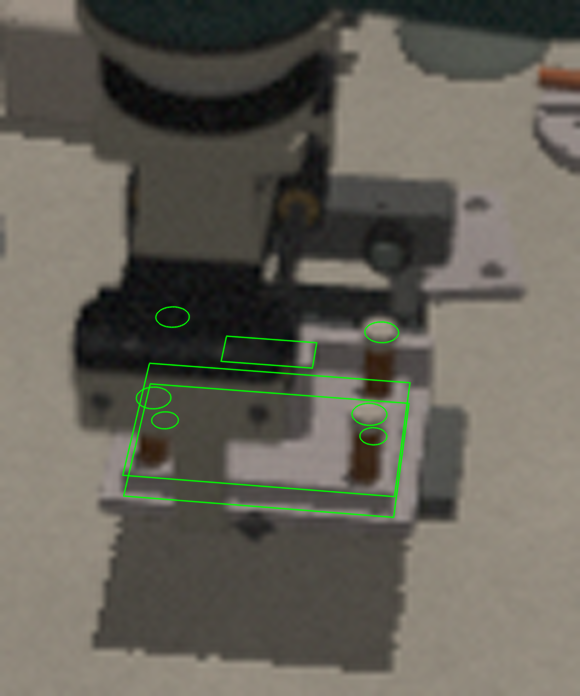

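>>> {"name": "arm_command", "arguments": {
  "motion": [
    [[0.7,0,0,0,0,0,-0.078],[0.7,0,0,0,0,0,-0.078],[0.7,0,0,0,0,0,-0.078],[0.7,0,0,0,0,0,-0.078],[0.7,0,0,0,0,0,-0.078],[0.7,0,0,0,0,0,-0.078],[0.7,0,0,0,0,0,-0.078],[0.7,0,0,0,0,0,-0.078],[0.7,0,0,0,0,0,-0.078],[0.7,0,0,0,0,0,-0.078]]
  ]
}}

```text
t: 14.6
tcp_pos: [0.593, -0.041, 0.2114]
ee_rot: [0.0, 0.784, 0.621, 0.0]
wrist_force: [0.0, 0.1, -0.5]
grip_width: 0.0649
```

>>> {"name": "arm_command", "arguments": {
  "motion": [
    [[0.7,0.7,0.15,0,0,0,0],[0.7,0.75,0.17,0,0,0,0],[0.7,0.75,0.17,0,0,0,0],[0.7,0.75,0.17,0,0,0,0],[0.7,0.75,0.17,0,0,0,0],[0.7,0.75,0.17,0,0,0,0],[0.7,0.75,0.17,0,0,0,0],[0.7,0,0,0,0,0,0]]
  ]
}}

```text
t: 15.27
tcp_pos: [0.641, 0.0577, 0.2104]
ee_rot: [-0.0, 0.785, 0.62, -0.0]
wrist_force: [0.3, -0.8, -0.6]
grip_width: 0.065
```

```bash
python3 plan.py .6415 .0567 .036 -13.2
```

```text
t 15.27 p [0.641  0.0577 0.2104] yaw -13.44 tilt [-5.e-04  5.e-04 -1.e+00] F [ 0.3 -0.8 -0.6] w 0.065
rz units(total,+): -0.0027
now units x,y,z total: [-0.04   0.037  8.718]
after units x,y,z total: [-0.04   0.037  8.718]
```

Descend to just above the cheeks first and check.

>>> {"name": "arm_command", "arguments": {
  "motion": [
    [[0.7,-0.02,0.02,0.6,0,0,-0.003],[0.7,0,0,0.9,0,0,0],[0.7,0,0,0.9,0,0,0],[0.7,0,0,0.9,0,0,0],[0.7,0,0,0.9,0,0,0],[0.7,0,0,0.9,0,0,0],[0.7,0,0,0.4,0,0,0],[0.7,0,0,0,0,0,0]]
  ]
}}

```text
t: 15.93
tcp_pos: [0.6391, 0.0539, 0.0982]
ee_rot: [-0.001, 0.784, 0.621, -0.001]
wrist_force: [0.2, 0.2, 1.1]
grip_width: 0.0651
```

```bash
python3 plan.py .6415 .0567 .036 -13.2; python3 - <<'E'
from h import *
im=arm.camera('side')[...,::-1].copy(); crop(im,190,190,310,310,5,'pics/s5.png')
im=arm.camera('top')[...,::-1].copy(); crop(im,170,120,420,250,3,'pics/t5.png')
E
```

```text
t 15.93 p [0.6391 0.0539 0.0982] yaw -13.28 tilt [-3.4e-03 -3.0e-04 -1.0e+00] F [0.2 0.2 1.1] w 0.0651
rz units(total,+): -0.0009
now units x,y,z total: [0.166 0.082 3.11 ]
after units x,y,z total: [0.165 0.083 3.11 ]
```

View pics/s5.png

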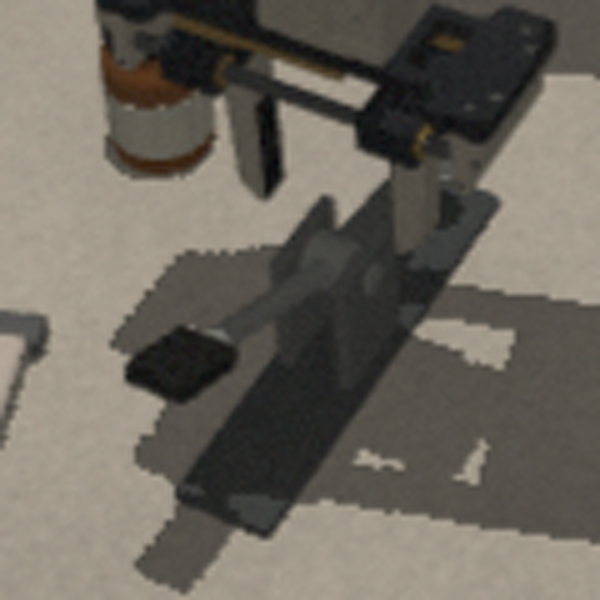

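View pics/t5.png

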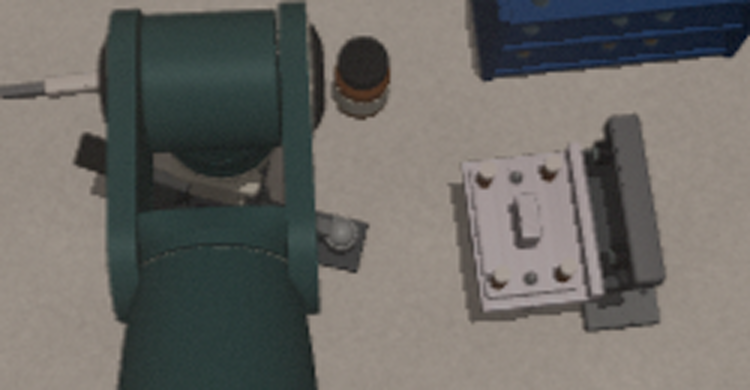

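>>> {"name": "arm_command", "arguments": {
  "motion": [
    [[0.7,0.16,0.08,0,0,0,0],[0.7,0,0,0.4,0,0,0],[0.7,0,0,0.4,0,0,0],[0.7,0,0,0.4,0,0,0],[0.7,0,0,0.4,0,0,0],[0.7,0,0,0.4,0,0,0],[0.7,0,0,0.4,0,0,0],[0.7,0,0,0.4,0,0,0],[0.7,0,0,0.3,0,0,0],[0.7,0,0,0,0,0,0]]
  ]
}}

```text
t: 16.87
tcp_pos: [0.6419, 0.0571, 0.0371]
ee_rot: [-0.001, 0.784, 0.621, -0.001]
wrist_force: [0.3, -0.6, 0.2]
grip_width: 0.0653
```

```bash
python3 plan.py .6415 .0567 .036 -13.2; python3 - <<'E'
from h import *
im=arm.camera('side')[...,::-1].copy(); crop(im,190,190,310,310,5,'pics/s6.png')
E
```

```text
t 16.87 p [0.6419 0.0571 0.0371] yaw -13.25 tilt [-2.e-03 -1.e-04 -1.e+00] F [ 0.3 -0.6  0.2] w 0.0653
rz units(total,+): -0.0006
now units x,y,z total: [-0.022 -0.016  0.054]
after units x,y,z total: [-0.022 -0.016  0.054]
```

View pics/s6.png

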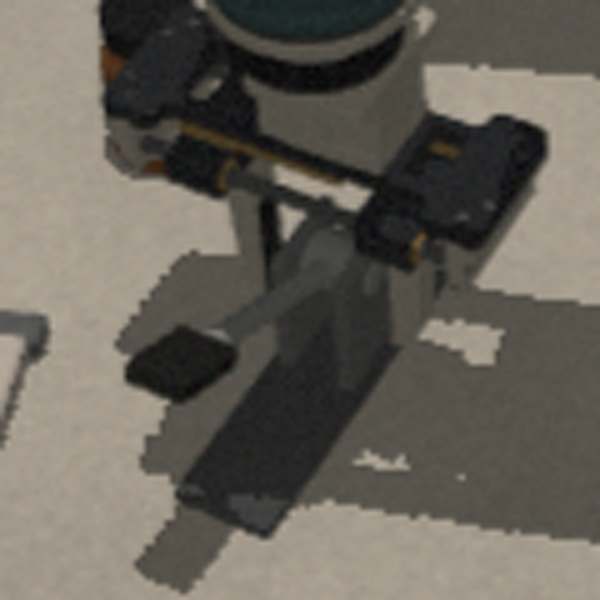

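>>> {"name": "arm_command", "arguments": {
  "motion": [
    [[0,0,0,0,0,0,0],[0,0,0,0,0,0,0],[0,0,0,0,0,0,0],[0,0,0,0,0,0,0],[0,0,0,0,0,0,0],[0,0,0,0,0,0,0],[0,0,0,-0.1,0,0,0],[0,0,0,-0.1,0,0,0],[0,0,0,-0.1,0,0,0],[0,0,0,0,0,0,0]]
  ],
  "force": 58
}}

```text
t: 17.75
tcp_pos: [0.6424, 0.0571, 0.0448]
ee_rot: [-0.0, 0.784, 0.621, -0.0]
wrist_force: [0.5, 0.1, -8.0]
grip_width: 0.04
```

```bash
python3 plan.py .5865 .013 .04 6.26; python3 - <<'E'
from h import *
im=arm.camera('side')[...,::-1].copy(); crop(im,190,190,310,310,5,'pics/s7.png')
E
```

```text
t 17.75 p [0.6424 0.0571 0.0448] yaw -13.25 tilt [-4.e-04 -0.e+00 -1.e+00] F [ 0.5  0.1 -8. ] w 0.04
rz units(total,+): -0.2168
now units x,y,z total: [-2.788 -2.216  0.241]
after units x,y,z total: [-1.888 -3.02   0.241]
```

View pics/s7.png

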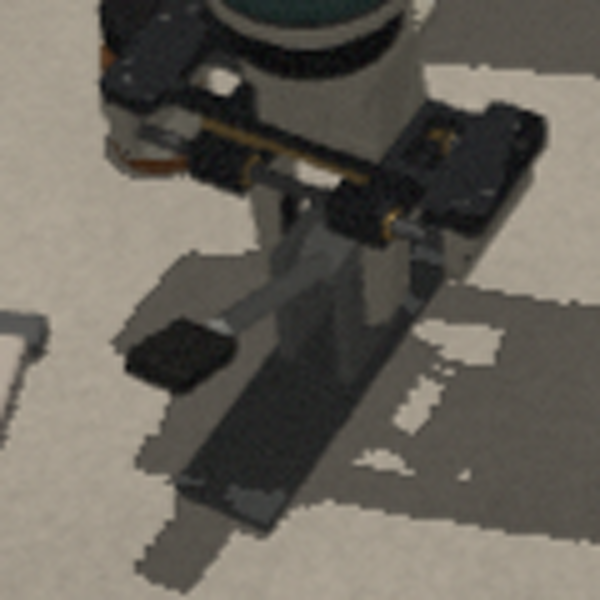

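>>> {"name": "arm_command", "arguments": {
  "motion": [
    [[0,0,0,0,0,0,-0.054],[0,0,0,0,0,0,-0.054],[0,0,0,0,0,0,-0.054],[0,0,0,0,0,0,-0.054],[0,-0.3,-0.5,0,0,0,0],[0,-0.32,-0.5,0,0,0,0],[0,-0.32,-0.5,0,0,0,0],[0,-0.32,-0.5,0,0,0,0],[0,-0.32,-0.5,0,0,0,0],[0,-0.31,-0.5,0,0,0,0]]
  ]
}}

```text
t: 18.63
tcp_pos: [0.5859, 0.0121, 0.0449]
ee_rot: [0.0, 0.668, 0.744, 0.0]
wrist_force: [0.3, 0.2, -7.9]
grip_width: 0.0394
```

```bash
python3 plan.py .5993 -.1041 .042 6.26; python3 - <<'E'
from h import *
im=arm.camera('side')[...,::-1].copy(); crop(im,190,110,350,290,3.3,'pics/s8.png')
im=arm.camera('top')[...,::-1].copy(); crop(im,200,130,420,250,3.5,'pics/t8.png')
E
```

```text
t 18.63 p [0.5859 0.0121 0.0449] yaw 6.14 tilt [ 1.e-04 -1.e-04 -1.e+00] F [ 0.3  0.2 -7.9] w 0.0394
rz units(total,+): -0.0013
now units x,y,z total: [-5.851  0.045  0.145]
after units x,y,z total: [-5.851  0.033  0.145]
```

View pics/s8.png

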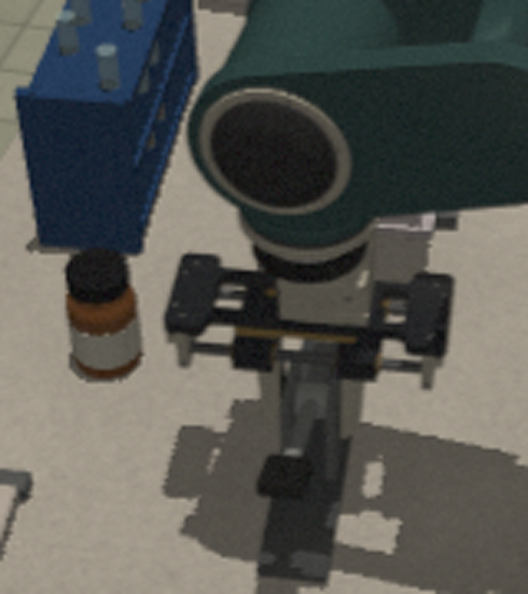

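View pics/t8.png

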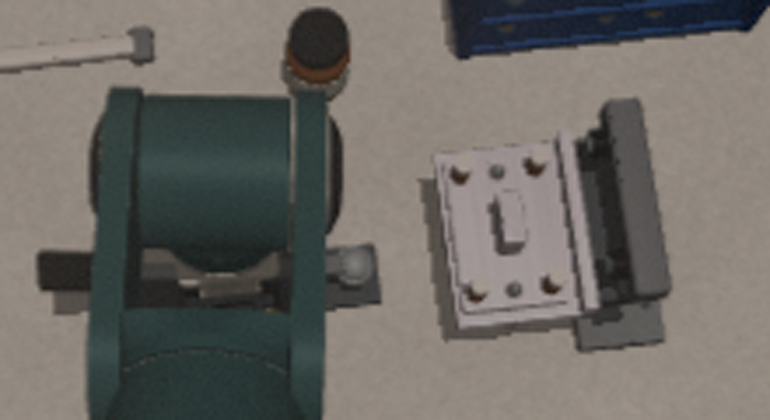

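```bash
python3 - <<'E'
from h import *
u,v=200+355.5/3.5-.5,130+266.5/3.5-.5
b=bp('top',u,v,.045+.006);print(b)
s=body(.6088,-.2,-1.4615,[[0,0,0]])[0];d=np.array([np.cos(-1.4615),np.sin(-1.4615)]);n=np.array([-d[1],d[0]])
print('to go along',(s-b)[:2]@d,'lateral(+y stn)',(s-b)[:2]@n)
E
```

```text
[ 0.59231856 -0.08725421  0.051     ]
to go along 0.113870825236485 lateral(+y stn) 0.004084914959219671
```

>>> {"name": "arm_command", "arguments": {
  "motion": [
    [[0,-0.5,0.01,0,0,0,-0.001],[0,-0.6,0.01,0,0,0,0],[0,-0.6,0.01,0,0,0,0],[0,-0.6,0.01,0,0,0,0],[0,-0.6,0.01,0,0,0,0],[0,-0.6,0.01,0,0,0,0],[0,-0.6,0.01,0,0,0,0],[0,-0.6,0.01,0,0,0,0],[0,-0.6,0.01,0,0,0,0],[0,-0.48,0.01,0,0,0,0]]
  ]
}}

```text
t: 19.57
tcp_pos: [0.6018, -0.1031, 0.0448]
ee_rot: [0.0, 0.667, 0.745, -0.0]
wrist_force: [0.2, -0.7, -8.2]
grip_width: 0.0399
```

```bash
python3 plan.py .6013 -.1031 .037 6.26; python3 - <<'E'
from h import *
im=arm.camera('side')[...,::-1].copy(); crop(im,230,100,350,250,4,'pics/s9.png')
im=arm.camera('top')[...,::-1].copy(); crop(im,200,130,420,250,3.5,'pics/t9.png')
E
```

```text
t 19.57 p [ 0.6018 -0.1031  0.0448] yaw 6.26 tilt [ 0.e+00 -1.e-04 -1.e+00] F [ 0.2 -0.7 -8.2] w 0.0399
rz units(total,+): -0.0
now units x,y,z total: [ 0.003 -0.024  0.391]
after units x,y,z total: [ 0.003 -0.024  0.391]
```

View pics/s9.png

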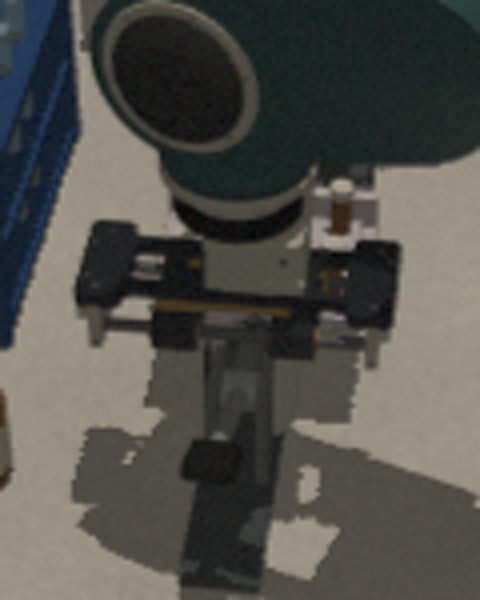

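View pics/t9.png

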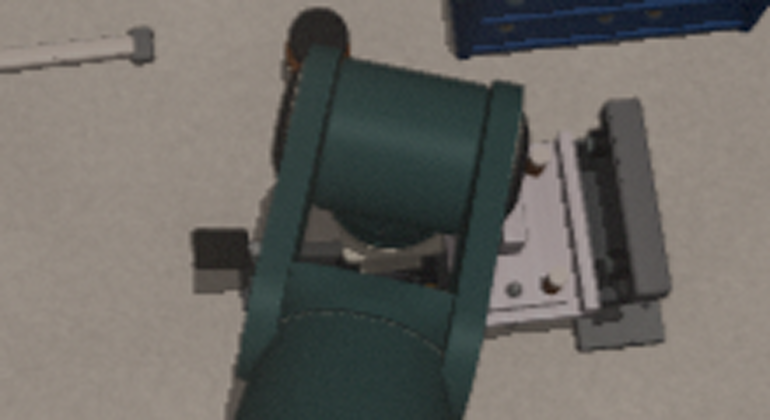

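Good; the jack is lined up under the stage. Lower it to the bench and release.

>>> {"name": "arm_command", "arguments": {
  "motion": [
    [[0,0,0,0.1,0,0,0],[0,0,0,0.1,0,0,0],[0,0,0,0.08,0,0,0],[0,0,0,0,0,0,0],[0,0,0,0,0,0,0]]
  ]
}}

```text
t: 20.08
tcp_pos: [0.6016, -0.1012, 0.0392]
ee_rot: [-0.0, 0.667, 0.745, 0.0]
wrist_force: [-0.3, 1.0, -6.7]
grip_width: 0.0394
```

>>> {"name": "arm_command", "arguments": {
  "motion": [
    [[0,-0.08,0,0.03,0,0,0],[0,0,0,0.03,0,0,0],[0,0,0,0,0,0,0]]
  ]
}}

```text
t: 20.33
tcp_pos: [0.6022, -0.1028, 0.0392]
ee_rot: [0.0, 0.667, 0.745, 0.0]
wrist_force: [-3.4, 5.1, 6.4]
grip_width: 0.0398
```

>>> {"name": "arm_command", "arguments": {
  "motion": [
    [[0.7,0,0,0,0,0,0],[0.7,0,0,0,0,0,0],[0.7,0,0,0,0,0,0],[0.7,0,0,0,0,0,0],[0.7,0,0,0,0,0,0]]
  ]
}}

```text
t: 20.75
tcp_pos: [0.6019, -0.1033, 0.0381]
ee_rot: [0.0, 0.667, 0.745, 0.0]
wrist_force: [-0.4, 0.5, 0.5]
grip_width: 0.0642
```

>>> {"name": "arm_command", "arguments": {
  "motion": [
    [[0.7,0,0,-0.3,0,0,0],[0.7,0,0,-0.6,0,0,0],[0.7,0,0,-0.9,0,0,0],[0.7,0,0,-0.9,0,0,0],[0.7,0,0,-0.9,0,0,0],[0.7,0,0,-0.9,0,0,0],[0.7,0,0,-0.9,0,0,0],[0.7,0,0,-0.9,0,0,0],[0.7,0,0,-0.9,0,0,0],[0.7,0,0,-0.6,0,0,0]]
  ]
}}

```text
t: 21.58
tcp_pos: [0.6021, -0.1033, 0.1973]
ee_rot: [0.001, 0.667, 0.745, 0.001]
wrist_force: [0.6, -0.6, -0.3]
grip_width: 0.0651
```

>>> {"name": "arm_command", "arguments": {
  "motion": [
    [[0,0.7,0,0,0,0,0],[0,0.9,0,0,0,0,0],[0,0.9,0,0,0,0,0],[0,0.9,0,0,0,0,0],[0,0.9,0,0,0,0,0],[0,0.9,0,0,0,0,0],[0,0.7,0,0,0,0,0],[0,0,0,0,0,0,0]]
  ],
  "force": 20
}}

```text
t: 22.25
tcp_pos: [0.5884, 0.0166, 0.1938]
ee_rot: [-0.0, 0.667, 0.745, 0.0]
wrist_force: [0.3, 0.1, -0.2]
grip_width: 0.0167
```

```bash
python3 plan.py; python3 - <<'E'
from h import *
im=arm.camera('side')[...,::-1].copy();cv2.imwrite('pics/side10.png',im); crop(im,220,100,350,250,4,'pics/s10.png')
im=arm.camera('top')[...,::-1].copy();cv2.imwrite('pics/top10.png',im); crop(im,230,140,400,250,4.5,'pics/t10.png')
E
```

```text
t 22.25 p [0.5884 0.0166 0.1938] yaw 6.39 tilt [-4.e-04  5.e-04 -1.e+00] F [ 0.3  0.1 -0.2] w 0.0167
```

View pics/s10.png

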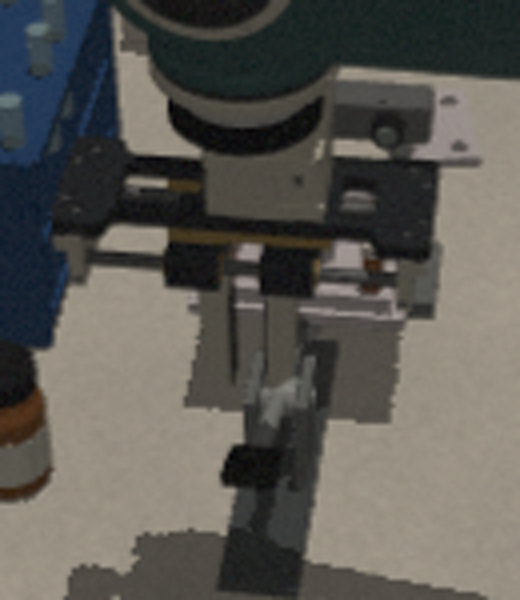

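View pics/t10.png

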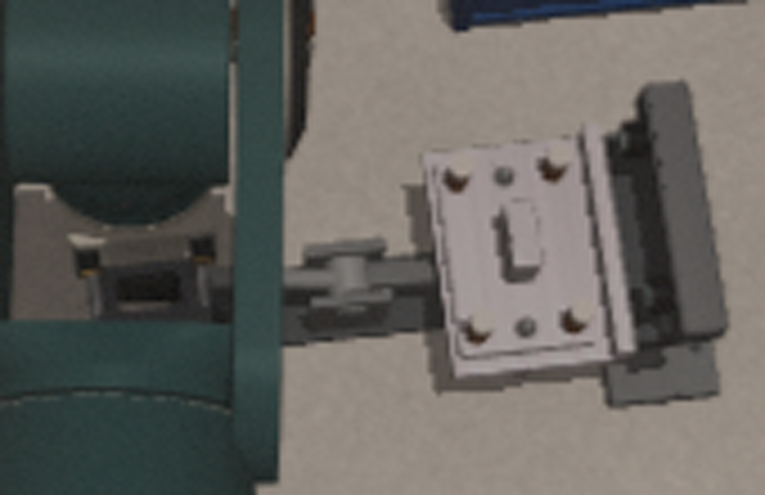

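```bash
python3 - <<'E'
from h import *
f=lambda a,b:(230+(a+.5)/4.5-.5,140+(b+.5)/4.5-.5)
L=[bp('top',*f(*p),.08) for p in((385,243),(308,250),(393,295),(302,303))]
b=np.mean(L,0);print(b, np.degrees(np.arctan2(*(L[0]-L[1])[[1,0]])),np.degrees(np.arctan2(*(L[2]-L[3])[[1,0]])))
s=np.array([.6088,-.2]);d=np.array([np.cos(-1.4615),np.sin(-1.4615)]);n=np.array([-d[1],d[0]])
print('along',(s-b[:2])@d,'lat',(s-b[:2])@n)
E
```

```text
[ 0.60075823 -0.10149257  0.08      ] -84.71894429484576 -84.91621335887382
along 0.09879683764977129 lat -0.002751295541570345
```

>>> {"name": "arm_command", "arguments": {
  "motion": [
    [[0,0,0,0.4,0,0,0],[0,0,0,0.6,0,0,0],[0,0,0,0.6,0,0,0],[0,0,0,0.6,0,0,0],[0,0,0,0.4,0,0,0],[0,0,0,0.2,0,0,0],[0,0,0,0,0,0,0],[0,0,0,0,0,0,0]]
  ]
}}

```text
t: 23.02
tcp_pos: [0.5889, 0.014, 0.1381]
ee_rot: [-0.0, 0.667, 0.745, -0.0]
wrist_force: [-0.4, -0.7, -0.4]
grip_width: 0.0003
```

```bash
python3 plan.py .5886 .018 .131 6.3; python3 - <<'E'
from h import *
im=arm.camera('side')[...,::-1].copy();crop(im,220,130,330,260,4.5,'pics/s11.png')
im=arm.camera('top')[...,::-1].copy();crop(im,230,140,400,250,4.5,'pics/t11.png')
E
```

```text
t 23.02 p [0.5889 0.014  0.1381] yaw 6.27 tilt [-1.e-04  0.e+00 -1.e+00] F [-0.4 -0.7 -0.4] w 0.0003
rz units(total,+): -0.0003
now units x,y,z total: [0.199 0.005 0.353]
after units x,y,z total: [0.199 0.005 0.353]
```

View pics/s11.png

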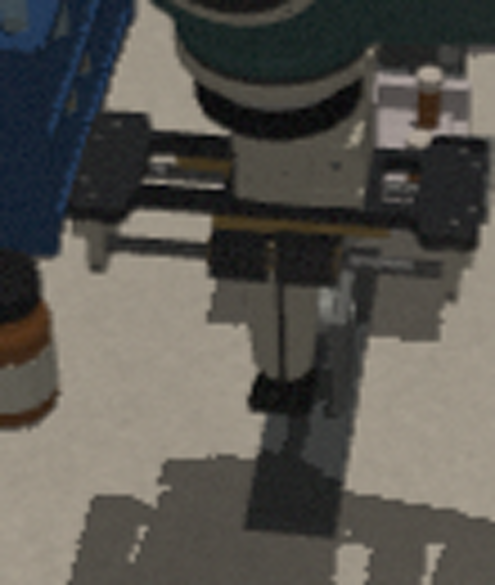

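>>> {"name": "arm_command", "arguments": {
  "motion": [
    [[0,0.25,0,0,0,0,0],[0,0,0,0.3,0,0,0],[0,0.05,0,0.2,0,0,0],[0,0.05,0,0.2,0,0,0],[0,0.05,0,0.2,0,0,0],[0,0.05,0,0.2,0,0,0],[0,0,0,0,0,0,0]]
  ]
}}

```text
t: 23.7
tcp_pos: [0.5877, 0.0232, 0.1151]
ee_rot: [-0.0, 0.667, 0.745, -0.0]
wrist_force: [0.6, 1.1, 2.2]
grip_width: 0.0002
```

```bash
python3 plan.py .5873 .0307 .078 6.3; python3 - <<'E'
from h import *
im=arm.camera('side')[...,::-1].copy();crop(im,220,130,330,260,4.5,'pics/s12.png')
E
```

```text
t 23.7 p [0.5877 0.0232 0.1151] yaw 6.28 tilt [-7.e-04  1.e-04 -1.e+00] F [0.6 1.1 2.2] w 0.0002
rz units(total,+): -0.0002
now units x,y,z total: [0.373 0.022 1.855]
after units x,y,z total: [0.373 0.022 1.855]
```

View pics/s12.png

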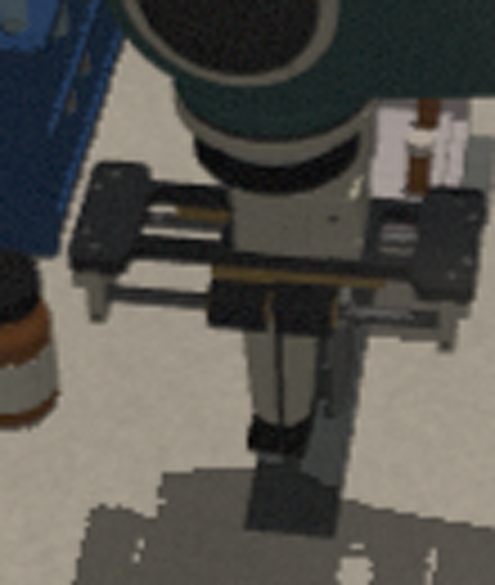

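>>> {"name": "arm_command", "arguments": {
  "motion": [
    [[0,0.05,0,0.2,0,0,0],[0,0.05,0,0.2,0,0,0],[0,0.05,0,0.2,0,0,0],[0,0.04,0,0.2,0,0,0],[0,0.04,0,0.2,0,0,0],[0,0.03,0,0.2,0,0,0],[0,0.02,0,0.2,0,0,0],[0,0,0,0,0,0,0]]
  ]
}}

```text
t: 24.42
tcp_pos: [0.5875, 0.0292, 0.0883]
ee_rot: [-0.0, 0.667, 0.745, 0.001]
wrist_force: [0.1, 4.5, 8.8]
grip_width: 0.0006
```

```bash
python3 plan.py .5873 .0307 .078 6.3; python3 - <<'E'
from h import *
im=arm.camera('side')[...,::-1].copy();crop(im,220,100,340,260,3.7,'pics/s13.png')
E
```

```text
t 24.42 p [0.5875 0.0292 0.0883] yaw 6.29 tilt [ 9.0e-04  1.1e-03 -1.0e+00] F [0.1 4.5 8.8] w 0.0006
rz units(total,+): -0.0001
now units x,y,z total: [ 0.075 -0.004  0.516]
after units x,y,z total: [ 0.075 -0.004  0.516]
```

View pics/s13.png

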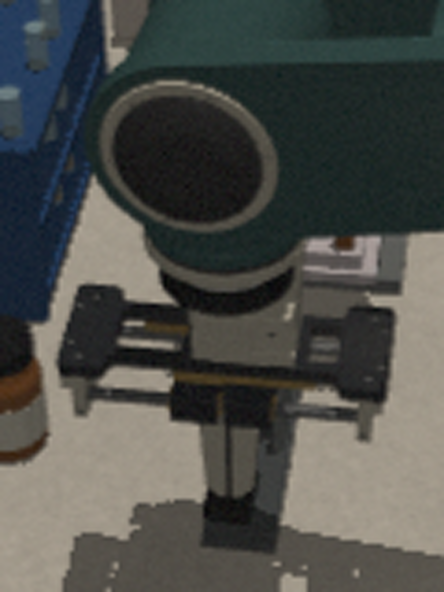

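>>> {"name": "arm_command", "arguments": {
  "motion": [
    [[0,0.05,0,0.12,0,0,0],[0,0.04,0,0.12,0,0,0],[0,0.02,0,0.12,0,0,0],[0,0,0,0.12,0,0,0],[0,0,0,0,0,0,0],[0,0,0,0,0,0,0]]
  ]
}}

```text
t: 24.97
tcp_pos: [0.5874, 0.0306, 0.0791]
ee_rot: [0.001, 0.667, 0.745, 0.0]
wrist_force: [-1.4, -0.6, 8.0]
grip_width: 0.0005
```

```bash
python3 plan.py .5873 .0307 .077 6.3
```

```text
t 24.97 p [0.5874 0.0306 0.0791] yaw 6.28 tilt [ 1.1e-03 -3.0e-04 -1.0e+00] F [-1.4 -0.6  8. ] w 0.0005
rz units(total,+): -0.0003
now units x,y,z total: [ 0.005 -0.006  0.107]
after units x,y,z total: [ 0.005 -0.006  0.107]
```

>>> {"name": "arm_command", "arguments": {
  "motion": [
    [[0,0,0,0.05,0,0,0],[0,0,0,0.05,0,0,0],[0,0,0,0,0,0,0],[0,0,0,0,0,0,0]]
  ]
}}

```text
t: 25.3
tcp_pos: [0.5875, 0.0307, 0.0778]
ee_rot: [0.001, 0.667, 0.745, 0.0]
wrist_force: [-4.1, -0.2, 13.7]
grip_width: 0.0003
```

>>> {"name": "arm_command", "arguments": {
  "motion": [
    [[0,0,-0.02,0.04,0,0,0],[0,0,0,0,0,0,0],[0,0,0,0,0,0,0],[0,0,0,0,0,0,0]]
  ]
}}

```text
t: 25.63
tcp_pos: [0.5875, 0.0307, 0.0775]
ee_rot: [0.001, 0.667, 0.745, 0.001]
wrist_force: [-3.4, -0.7, 17.5]
grip_width: 0.0006
```

```bash
python3 plan.py; python3 - <<'E'
from ov import *
im=arm.camera('side')[...,::-1].copy();cv2.imwrite('pics/side14.png',im);crop(im,220,100,340,260,3.7,'pics/s14.png')
im=arm.camera('top')[...,::-1].copy();cv2.imwrite('pics/top14.png',im)
ov('pics/top14.png','top',(230,140,400,250),4.5,'pics/t14.png',plate(.6088,-.2,.117,-1.4615,(0,255,0))+plate(.6088,-.2,.09,-1.4615,(0,0,255))[:2])
E
```

```text
t 25.63 p [0.5875 0.0307 0.0775] yaw 6.27 tilt [ 0.0025 -0.     -1.    ] F [-3.4 -0.7 17.5] w 0.0006
```

View pics/s14.png

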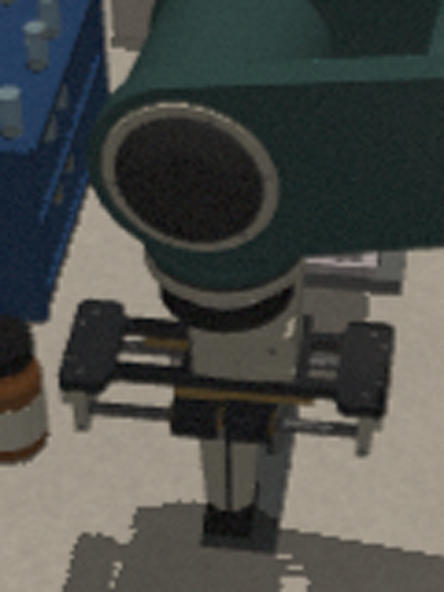

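View pics/t14.png

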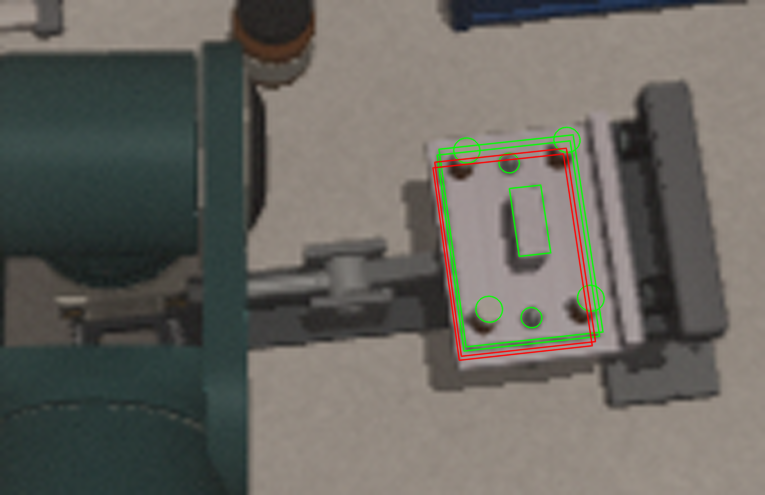

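```bash
python3 - <<'E'
from rig import arm
print(arm.close_job()); s=arm.read_state();print(s['t'],s['tcp_pos'],s['wrist_force'])
E
```

```text
the job is handed in; nothing more can be done
None
the job is handed in; nothing more can be done
```

The job is handed in. The plate is on its pins, the jack has lifted the stage, and the gripper was still holding the handle down. It took about 26 of the 72 s, and no verdict was reported.

- **Plate:** I gripped the bar, lowered the plate over both pins and let go with it resting on the stage. The pins pushed sideways with about 7 N on entry, so I moved over by about 1.5 mm. The top picture afterwards showed both pins through the holes.
- **Jack:** I set it flat on the bench. From the picture, its saddle is within about 3 mm of the lift point.
- **Handle:** I pushed it down onto its stop. The gripper tip ended at 77.5 mm, against 78 mm given for the paddle when fully down, with 17.5 N of push.
- **Stage:** The last top picture matches the plate still on its pins with the stage raised about 27 mm, and the arm clear of both.

**Checks that disagreed or were not made:**
- The camera and arm positions of the station differed by about 2 mm.
- The two estimates of the saddle's position differed by up to 4 mm before I set the jack down.
- The lever angle and the force on the saddle could only be inferred from the paddle height and the raised stage.
- I did not measure the bystanders again. The arm stayed clear of them on paper, and none looked moved in the pictures I viewed.

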